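# Lock the tape dispenser with its pin

### The arm

A 6-joint arm with a two-finger parallel gripper is mounted at the origin on the work surface. World frame = base frame: x ahead of the robot, y to its left, z up, the work surface at z = 0. Lengths are in m, angles in rad, forces in N, time in s.
With the tool pointing down it reaches from about 0.375 to 0.975 m from the base axis. Payload 3.8 kg.
Tool frame: the origin (TCP) lies at the very end of the fingers, on their centre line; the grasp point (between the pads) lies 19 mm behind it; y points along the fingers, x is the direction in which the jaws open and shut, and the axes are right-handed (so a half turn about y gives the same grasp; the last joint's range is limited). The gripper opens to 85 mm and grips with 20 to 120 N. Pads are 22 mm wide; open, the fingers measure 114 mm over their backs; the gripper's body (76 mm by 85 mm) begins 54 mm behind the grasp point. The pads swing forward as they close: fully open they stand 13 mm farther back than shut.
Start: joints at [1.088, 0.264, 1.604, -0, 1.274, -0.037], TCP at [0.291, 0.609, 0.231] pointing down, gripper open.
Joint ranges: [-2.63, 2.63], [-0.94, 2.18], [0.31, 2.57], [-1.31, 4.45], [0, 2.66], [-2.55, 2.55]. Speed limits (rad/s): [2.57, 2.57, 3.14, 3.14, 3.14, 3.14].

### API

Orientations are given as a rotation vector (axis times angle).
In Python, from workcell import bot, cams gives the robot as it stands.
- The arm moves only by the tool play_rows, never from a script. Its argument "motion" is a list of rows, each a list of 2 entries, a list of its own where there are three numbers: the shift along the world's x, y, z normalised to -1 to 1, where 1 is 400 mm, then the turn, a rotation vector about the world's x, y, z normalised to -1 to 1, where 1 is pi/4 rad. In form: [[[tx, ty, tz], [ax, ay, az]], ...]. A call has 1 to 10 rows; each row is the pose to reach, as a shift and turn from the pose commanded when the call began; what a row does not reach only later rows make up. A row lasts 1/8 s, in which the tool goes at most 62.5 mm and 10.7 degrees, less where a joint would pass 70% of its speed; a pose out of reach is approached as far as the arm can. A call with a number of a shift or a turn outside -1 to 1 is refused whole. A call with a gripper value outside its range is refused whole. "gripper" is the closure, from 0 (fully open) to 1 (shut), set as the call begins (left out, the last holds). The fingers move at their own pace and stop on an object; "squeeze" is the grip in N (left out, the last holds). Time passes only in rows, so rows that repeat a pose let the fingers close. It gives the time, the measured TCP pose, the force and the opening at its end, in the units of the state.
- bot.read_state(): the state, without advancing time (a new reading comes with each control period).
- cams.read_camera(name): name is "scene" or "top"; returns (picture, depth): 384x512x3 uint8, red, green, blue; 384x512 float32, m along the optical axis (not along the pixel's ray), 0 where there is no reading.
- cams.calibration(name): a dict with "mtx" (3x3 intrinsics, pixels), "k1" (the pictures are not rectified: a ray, as slopes to the right and down, at radius r is drawn at 1 + k1 r^2 times it, then the intrinsics apply), "R" (3x3) and "t" (3): a world point X has camera coordinates R X + t. Camera axes: x right, y down, z forward; pixel columns grow to the right and rows downward; lengths in m; the calibration is good to about 2 mm. A picture is of the moment at which its call begins. calibration takes no time and is no camera call.
- bot.finish_job(): hands the job in, once; it reports no verdict.
Trained networks look in the newest picture that a camera, given by its name, has taken for a name from the list of things; names that differ only in an ending like _2 or _b are one class to them, and where a whole thing is asked for, a point or a joint stands for the part that bears it (a point fixed in the world has none). Each returns a list of dicts, best first, with "conf" (0 to 1); they miss things now and then, are a little off and sometimes report something else, mostly with a low value. They report only what shows in the picture. A call takes as long as a camera call. They do not tell look-alikes from the thing itself.
- cams.recognise(camera, label): "xyz" ([x, y, z] in m, in the coordinates of the camera as it stood for that picture, good to about 4 mm: the middle of the surface that is visible of it).
- cams.regions_of(camera, label): "mask" (384x512 bool, what is visible of it).
- cams.mark_of(camera, label): "xyz" ([x, y, z] in m, in the coordinates of the camera as it stood for that picture, good to about 4 mm: a listed point, or the origin of a listed thing).
The state is a dict: "time": time; "q": joint angles; "joint_vel": joint speeds; "joint_torque": joint torques, N m; "tool_pos": TCP position; "tcp_rot": TCP orientation; "wrist_force": force on the tool from outside, world axes, zero at the start; "torque": the same for the moment, N m; "width": opening from 0.0 (shut) to 1.0 (fully open).
Only numpy, scipy, OpenCV 4.12 (cv2) and the standard library are available. Lean on these libraries where they do the work, as an engineer would, in place of code of your own. Each camera call takes 0.05 s, during which the arm holds its last target.

### The job

Lock the tape dispenser to the packing bench: take the yellow-handled locking pin out of its blue rest, put its tip through the slot in the dispenser's steel foot, and slide it along the slot with light pressure until you feel it drop into the hole of the hidden bar beneath. Seat the pin fully home, its collar flat on the foot, and let go. While feeling for the hole never press the pin hard on the foot or the bar (a few newtons are plenty, 40 N dents it), and leave the other things on the bench where they are.

Things in the scene. Friction and masses are not known exactly. Their poses are not given: they have to be found in the camera images.
- dispenser: Red tape dispenser, fixed to the bench, with a flat bright steel foot plate beside it. Origin at bench level below the slot's centre; z up, x along the slot, +y towards the red housing. Foot plate: x -90 to 90 mm, y -50 to 80 mm, top 40 mm above the bench, 6 mm thick. Red housing: x -125 to 125 mm, y 80 to 160 mm, up to 150 mm high.
- slot (a point): Centre of the slot at the height of the foot plate's top, 40 mm above the bench; axes as the dispenser. The slot is 70 mm long (x) and 15 mm wide (y): the pin's axis can stand from x = -29 to 29 mm, with 1.5 mm play either side in y.
- bar_top (a point): Point straight below the slot's centre on the flat top of the rigid black bar hidden under the foot, 18 mm above the bench; axes as the dispenser. The bar has one hole, 13.6 mm wide, mouth chamfered 1.5 mm, through its 18 mm, on the slot's centre line but anywhere from x = -20 to 20 mm: its place differs each time, is not measured, and must be felt. The bar is clamped fast.
- pin: Loose locking pin, about 120 g, standing in its rest. Origin at its lower tip, z up along it. Steel shank 12 mm thick, 38 mm long, tip chamfered 3 mm to 8 mm wide; round collar 26 mm wide, z 38 to 42 mm; square yellow handle 18 by 18 mm (sides along x, y), z 42 to 90 mm. Collar on the foot: tip 2 mm above the bench. Tip on the bar: collar 16 mm above the foot.
- pin_grip (a point): Middle of the pin's yellow handle, 68 mm above the tip; same axes as the pin.
- rest_mouth (a point): Centre of the mouth of the blue rest's hole, on its top face 45 mm above the bench. The rest is a fixed block, 60 by 60 by 45 mm; its hole is 14 mm wide and 41 mm deep, and the pin stands in it with its collar on the top face: lift it straight up by 40 mm to clear.
- pen_cup: Grey cup with pens, 64 mm wide, 91 mm high; a bystander, origin at its underside. It and the pin rest change places from one start to another.
- tape_roll: Spare roll of brown tape lying flat, 104 mm wide, 48 mm high; bystander, origin at its underside.
- marker: Red marker lying down, 125 mm long, 16 mm high; bystander, origin at its underside.
- cutter: Yellow cutter knife lying flat, 150 mm handle, 17 mm high; bystander, origin at its underside.
- stapler: Blue and black stapler, 150 mm long, 45 mm high; bystander, origin at its underside.
- carton: Small taped carton, 90 by 120 by 60 mm; bystander, origin at its underside.
Mind the look-alikes: they are no part of the job. Leave any purple look-alike of the part that bears rest_mouth alone.

How it is judged:
By the outcome, as a careful person would: the job done as asked, in the order asked, and still so for the second after the job is handed in, with the robot touching nothing.
It also fails if it takes over 64 s, if anything falls off the work surface, if the arm or the gripper's body presses on something with over 40 N, if the wrist force passes 120 N, or if a joint passes its speed limit or range.

## Working session

There is one attempt and no reset: what is moved stays moved. The work goes in short steps, Python scripts to look and compute and a tool call to move; the robot and the scene stay as the last step left them, time stands still between calls to the robot, and variables do not carry over. Pictures are saved under pics/ and viewed, and the job is handed in when it is done.

Besides the shell and the picture viewer there is one more tool, called after "Emit:" as name(argument=value, ...) on one line, values as JSON. play_rows: Moves the arm, as the interface text tells. Its arguments: {"type":"object","properties":{"motion":{"type":"array","items":{"type":"array"}},"gripper":{"type":"number"},"squeeze":{"type":"number"}},"required":["motion"]}

```bash
mkdir -p pics; ls; cat > h.py <<'E'
import numpy as np, cv2
from workcell import bot, cams
def w(cam,p):
    c=cams.calibration(cam); R=np.array(c["R"]);t=np.array(c["t"]); return R.T@(np.array(p)-t)
def pix2w(cam,u,v,d):
    c=cams.calibration(cam);K=np.array(c["mtx"]);k=c["k1"]
    x=(u-K[0,2])/K[0,0];y=(v-K[1,2])/K[1,1];a,b=x,y
    for _ in range(20):
        s=1+k*(a*a+b*b);a=x/s;b=y/s
    return w(cam,[a*d,b*d,d])
def ray_z(cam,u,v,z):
    p0=pix2w(cam,u,v,0.0);p1=pix2w(cam,u,v,1.0);s=(z-p0[2])/(p1[2]-p0[2]);return p0+s*(p1-p0)
E
python3 - <<'E'
from h import *
for c in ("scene","top"):
    p,d=cams.read_camera(c); cv2.imwrite(f"pics/{c}0.png",p[:,:,::-1]); np.save(f"pics/{c}0d.npy",d)
    for l in ("pin","pin_grip","rest_mouth","slot","bar_top","dispenser","pen_cup"):
        r=cams.mark_of(c,l); print(c,l,[(np.round(w(c,x["xyz"]),4).tolist(),round(x["conf"],2)) for x in r])
print(bot.read_state())
E
```

```text
pics
scene pin [([0.4242, -0.2616, 0.0066], 0.57)]
scene pin_grip [([0.4226, -0.2574, 0.0714], 0.61)]
scene rest_mouth [([0.5197, -0.1346, 0.0422], 0.78), ([0.42, -0.2614, 0.0456], 0.73)]
scene slot [([0.544, 0.0279, 0.0416], 0.65)]
scene bar_top []
scene dispenser [([0.5421, 0.0316, -0.0063], 0.81)]
scene pen_cup [([0.6295, -0.2612, 0.0021], 0.88)]
top pin [([0.4203, -0.2537, 0.0046], 0.68)]
top pin_grip [([0.4229, -0.2546, 0.0785], 0.66)]
top rest_mouth [([0.5166, -0.1353, 0.0464], 0.82), ([0.4262, -0.2544, 0.0446], 0.71), ([0.3981, 0.3807, 0.0019], 0.48), ([0.3077, -0.2667, 0.0021], 0.43), ([0.5386, 0.0326, -0.0028], 0.29)]
top slot [([0.5439, 0.0285, 0.0418], 0.81), ([0.3088, -0.2657, 0.0019], 0.55)]
top bar_top [([0.5462, 0.0305, 0.0213], 0.82), ([0.3095, -0.2675, 0.0015], 0.65)]
top dispenser [([0.5407, 0.0341, 0.001], 0.88)]
top pen_cup [([0.6245, -0.2639, -0.0035], 0.75), ([0.6067, 0.374, 0.0015], 0.46)]
{'time': 0.8, 'q': array([ 1.08809803e+00,  2.63855131e-01,  1.60397626e+00, -3.92780770e-05,
        1.27370063e+00, -3.69337705e-02]), 'joint_vel': array([-2.15734101e-03,  7.72669756e-04,  5.41837775e-04,  6.36835544e-04,
       -1.08330978e-04,  9.03448840e-05]), 'joint_torque': array([ 7.53785071e-05, -5.14966285e+01, -3.67704320e+01,  1.19815936e-04,
        5.52998572e-04,  7.52404389e-06]), 'tool_pos': array([0.29106218, 0.60903005, 0.23132283]), 'tcp_rot': array([-1.38771162, -0.87496508,  0.87484812]), 'wrist_force': array([0.27010361, 0.50731881, 0.2590466 ]), 'torque': array([ 0.02109437, -0.03676018,  0.00414953]), 'width': 0.997089270693621}
```

View pics/scene0.png

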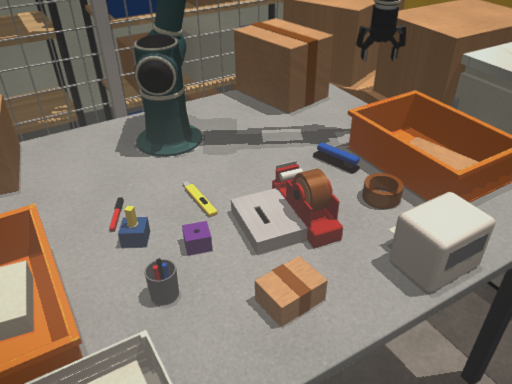

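View pics/top0.png

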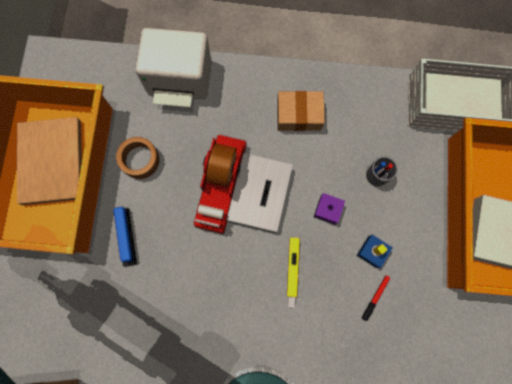

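```bash
python3 - <<'E'
import cv2
a=cv2.imread("pics/top0.png")
from h import *
c=cams.calibration("top"); print(c)
print(ray_z("top",256,192,0))
from scipy.spatial.transform import Rotation as R
print(R.from_rotvec([-1.38771162, -0.87496508,  0.87484812]).as_matrix().round(3))
E
```

```text
{'mtx': array([[457.3532044 ,   0.        , 252.62794625],
       [  0.        , 457.3532044 , 192.08087137],
       [  0.        ,   0.        ,   1.        ]]), 'k1': -0.015234482423526948, 'R': array([[ 0.09462248, -0.99550342,  0.00441905],
       [-0.97296075, -0.09341748, -0.21123577],
       [ 0.21069875,  0.01568809, -0.97742515]]), 't': array([0.01259682, 0.54101211, 1.0916458 ])}
[0.55088395 0.05606397 0.        ]
[[ 0.431  0.    -0.902]
 [ 0.902  0.     0.431]
 [ 0.    -1.    -0.   ]]
```

The pin stands in the blue rest (top 375,250, scene 132,225). The purple decoy is at top (330,208). The slot is at top (265,193), with the housing on the left (+y). Next I'll refine the slot and handle poses from the pixels.

```bash
python3 - <<'E'
from h import *
a=cv2.imread("pics/top0.png"); d=np.load("pics/top0d.npy")
b=cv2.imread("pics/scene0.png")
A=cv2.resize(a[220:280,345:405],None,fx=6,fy=6,interpolation=cv2.INTER_CUBIC)
B=cv2.resize(a[150:240,220:310],None,fx=4,fy=4,interpolation=cv2.INTER_CUBIC)
cv2.imwrite("pics/crop0.png",np.hstack([A,B]))
C=cv2.resize(b[195:255,100:160],None,fx=6,fy=6,interpolation=cv2.INTER_CUBIC)
D=cv2.resize(b[180:255,225:300],None,fx=4.8,fy=4.8,interpolation=cv2.INTER_CUBIC)
cv2.imwrite("pics/crop1.png",np.hstack([C,D]))
# slot
for cam,img,(v0,v1,u0,u1) in (("top",a,(175,212,255,276)),("scene",b,(200,228,250,275))):
    g=cv2.cvtColor(img,cv2.COLOR_BGR2GRAY)[v0:v1,u0:u1]
    m=g<90
    n,l,s,_=cv2.connectedComponentsWithStats(m.astype(np.uint8)); k=1+s[1:,4].argmax(); vs,us=np.nonzero(l==k)
    P=np.array([ray_z(cam,u+u0,v+v0,0.04)[:2] for u,v in zip(us,vs)])
    r=cv2.minAreaRect((P*1000).astype(np.float32)); c=P.mean(0); w_,V=np.linalg.eigh(np.cov((P-c).T))
    ang=np.degrees(np.arctan2(V[1,1],V[0,1])); print(cam,len(P),"slot",c,r,ang)
# foot plate (bright) outline in top
for cam,img,box in (("top",a,(238,262,358,392)),):
    v0,v1,u0,u1=box; hsv=cv2.cvtColor(img,cv2.COLOR_BGR2HSV)[v0:v1,u0:u1]
    m=(abs(hsv[...,0].astype(int)-28)<8)&(hsv[...,1]>120)&(hsv[...,2]>90); vs,us=np.nonzero(m)
    P=np.array([ray_z(cam,u+u0,v+v0,0.097)[:2] for u,v in zip(us,vs)]); print("handle@97",len(P),P.mean(0),cv2.minAreaRect((P*1000).astype(np.float32)))
    m=(abs(hsv[...,0].astype(int)-110)<12)&(hsv[...,1]>100)
    hsv=cv2.cvtColor(img,cv2.COLOR_BGR2HSV)[225:280,345:405]; m=(abs(hsv[...,0].astype(int)-110)<12)&(hsv[...,1]>110); vs,us=np.nonzero(m)
    P=np.array([ray_z(cam,u+345,v+225,0.045)[:2] for u,v in zip(us,vs)]); print("rest",len(P),P.mean(0),cv2.minAreaRect((P*1000).astype(np.float32)))
m=(d[245:256,376:388]); print(np.round([[pix2w("top",u,v,d[v,u])[2]*1000 for u in range(372,390)] for v in range(242,260)]).astype(int))
E
```

```text
top 129 slot [0.5428182  0.03177363] ((542.8707275390625, 31.853477478027344), (12.427897453308105, 66.52373504638672), 81.31612396240234) 171.57306081735325
scene 77 slot [0.5473566  0.02828681] ((546.796630859375, 28.498777389526367), (11.46537971496582, 61.394412994384766), 81.79437255859375) 171.60315458234908
handle@97 81 [ 0.42023525 -0.25100451] ((419.2856140136719, -249.98316955566406), (21.142881393432617, 25.94232940673828), 48.52189636230469)Traceback (most recent call last):
  File "<stdin>", line 25, in <module>
  File "h.py", line 12, in ray_z
    p0=pix2w(cam,u,v,0.0);p1=pix2w(cam,u,v,1.0);s=(z-p0[2])/(p1[2]-p0[2]);return p0+s*(p1-p0)
  File "h.py", line 10, in pix2w
    return w(cam,[a*d,b*d,d])
  File "h.py", line 4, in w
    c=cams.calibration(cam); R=np.array(c["R"]);t=np.array(c["t"]); return R.T@(np.array(p)-t)
ValueError: time passes only in moves, steps and waits
```

View pics/crop0.png

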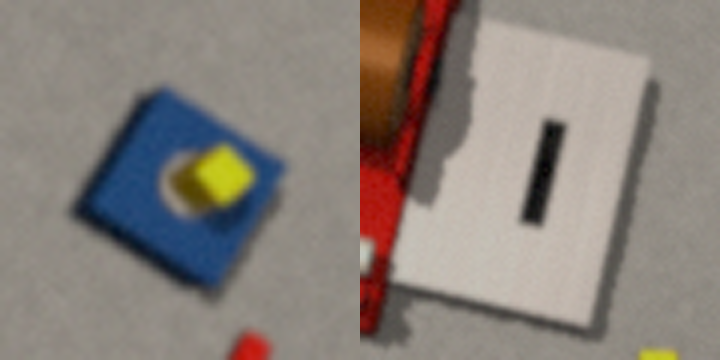

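View pics/crop1.png

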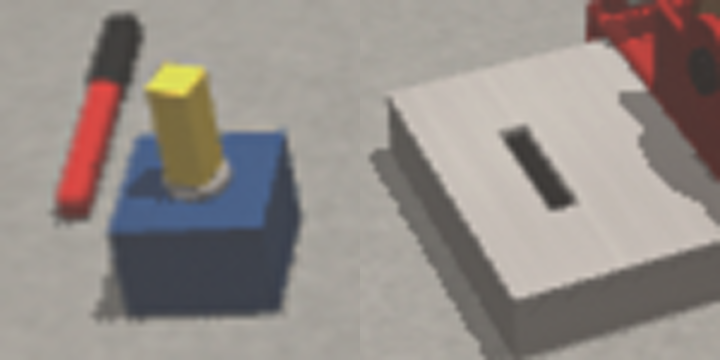

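```bash
python3 - <<'E'
import numpy as np
from workcell import cams
import pickle
pickle.dump({c:cams.calibration(c) for c in ("scene","top")},open("cal.pkl","wb"))
E
sed -i 's/^from workcell import bot, cams/from workcell import bot, cams\nimport pickle\nCAL=pickle.load(open("cal.pkl","rb"))/; s/cams.calibration(cam)/CAL[cam]/g' h.py
cat >> h.py <<'E'
def proj(cam,X):
    c=CAL[cam];p=c["R"]@np.array(X)+c["t"];a,b=p[0]/p[2],p[1]/p[2];s=1+c["k1"]*(a*a+b*b)
    K=c["mtx"];return K[0,0]*a*s+K[0,2],K[1,1]*b*s+K[1,2]
E
python3 - <<'E'
from h import *
a=cv2.imread("pics/top0.png"); b=cv2.imread("pics/scene0.png");d=np.load("pics/top0d.npy")
def px(cam,img,box,f,z,name):
    u0,u1,v0,v1=box;hsv=cv2.cvtColor(img,cv2.COLOR_BGR2HSV)[v0:v1,u0:u1].astype(int)
    m=f(hsv);vs,us=np.nonzero(m);P=np.array([ray_z(cam,u+u0,v+v0,z)[:2] for u,v in zip(us,vs)])*1000
    r=cv2.minAreaRect(P.astype(np.float32));print(cam,name,len(P),P.mean(0).round(1),np.round(r[0],1),np.round(r[1],1),round(r[2],1))
yl=lambda t:lambda h:(abs(h[...,0]-28)<8)&(h[...,1]>120)&(h[...,2]>t)
for t in (160,190,200): px("top",a,(370,392,238,258),yl(t),.097,"handletop%d"%t)
for t in (150,180,200): px("scene",b,(118,145,200,232),yl(t),.097,"handletop%d"%t)
bl=lambda h:(abs(h[...,0]-110)<12)&(h[...,1]>110)
blt=lambda h:(abs(h[...,0]-110)<12)&(h[...,1]>100)&(h[...,2]>105)
px("top",a,(345,405,225,280),bl,.045,"rest");px("top",a,(345,405,225,280),blt,.045,"resttop")
px("scene",b,(115,155,210,250),blt,.045,"resttop")
print(cv2.cvtColor(b,cv2.COLOR_BGR2HSV)[225:245:3,125],a[250,360],cv2.cvtColor(a,cv2.COLOR_BGR2HSV)[250,362:372])
E
```

```text
top handletop160 43 [ 421.6 -254.3] [ 421.4 -254.1] [14.7 13.8] 48.7
top handletop190 23 [ 422.3 -254.5] [ 422.1 -254.6] [11.4  8.6] 48.8
top handletop200 5 [ 421.4 -254.7] [ 421.4 -254.1] [4.9 3.4] 48.6
scene handletop150 37 [ 426.6 -256.5] [ 426.7 -256.6] [17.6 15.1] 58.6
scene handletop180 33 [ 425.8 -256.6] [ 426.5 -256.9] [16.8 15.1] 58.6
scene handletop200 32 [ 425.6 -256.4] [ 426.5 -256.9] [16.8 15.1] 58.6
top rest 465 [ 418.3 -247.8] [ 419.9 -251.2] [63.1 62.7] 61.8
top resttop 329 [ 421.4 -250.4] [ 421.7 -255.2] [57.6 56.1] 61.7
scene resttop 216 [ 432.1 -255.3] [ 425.4 -256.9] [57.3 55.8] 61.5
[[111  73  91]
 [109 113 133]
 [109 112 134]
 [111  44  76]
 [113  41  75]
 [113  41  75]
 [113  41  75]] [57 46 37] [[105 185  88]
 [105 195 106]
 [106 195 114]
 [107 174 120]
 [106 187 117]
 [105 198 116]
 [106 180 122]
 [107 177 121]
 [107 161 114]
 [111  47 108]]
```

```bash
python3 - <<'E'
from h import *
a=cv2.imread("pics/top0.png"); b=cv2.imread("pics/scene0.png")
S=8
def fit(cam,img,box):
    u0,u1,v0,v1=box;hsv=cv2.cvtColor(img,cv2.COLOR_BGR2HSV)[v0:v1,u0:u1].astype(int)
    m=((abs(hsv[...,0]-28)<8)&(hsv[...,1]>110)&(hsv[...,2]>60)).astype(float)
    best=[]
    for yaw in range(0,90,3):
      B=None
      for x in np.arange(.418,.431,.001):
        for y in np.arange(-.262,-.249,.001):
          t=np.radians(yaw);pts=[]
          for z in (.049,.097):
            for k in range(4):
              r=.009*2**.5;pts.append(proj(cam,[x+r*np.cos(t+np.pi/4+k*np.pi/2),y+r*np.sin(t+np.pi/4+k*np.pi/2),z]))
          h=cv2.convexHull(np.round((np.array(pts)-[u0-.5,v0-.5])*S).astype(np.int32))
          c=np.zeros(((v1-v0)*S,(u1-u0)*S),np.uint8);cv2.fillPoly(c,[h],255)
          c=cv2.resize(c,(u1-u0,v1-v0),interpolation=cv2.INTER_AREA)/255.
          e=((c-m)**2).sum()
          if B is None or e<B[0]:B=(round(e,2),round(x,4),round(y,4),yaw)
      best.append(B)
    print(cam,m.sum(),sorted(best)[:8])
fit("top",a,(366,394,236,262));fit("scene",b,(118,146,198,232))
E
```

```text
top 92.0 [(np.float64(12.38), np.float64(0.422), np.float64(-0.256), 33), (np.float64(12.95), np.float64(0.422), np.float64(-0.256), 30), (np.float64(13.21), np.float64(0.422), np.float64(-0.256), 27), (np.float64(13.74), np.float64(0.422), np.float64(-0.256), 39), (np.float64(13.79), np.float64(0.422), np.float64(-0.256), 36), (np.float64(13.96), np.float64(0.422), np.float64(-0.256), 24), (np.float64(14.57), np.float64(0.422), np.float64(-0.256), 18), (np.float64(14.57), np.float64(0.422), np.float64(-0.256), 42)]
scene 164.0 [(np.float64(17.69), np.float64(0.422), np.float64(-0.256), 72), (np.float64(18.05), np.float64(0.423), np.float64(-0.256), 75), (np.float64(18.44), np.float64(0.422), np.float64(-0.256), 84), (np.float64(18.85), np.float64(0.421), np.float64(-0.256), 87), (np.float64(19.38), np.float64(0.423), np.float64(-0.256), 78), (np.float64(19.95), np.float64(0.421), np.float64(-0.256), 81), (np.float64(20.13), np.float64(0.422), np.float64(-0.256), 69), (np.float64(21.8), np.float64(0.422), np.float64(-0.256), 0)]
```

```bash
python3 - <<'E'
from h import *
a=cv2.imread("pics/top0.png"); b=cv2.imread("pics/scene0.png")
O=[]
for cam,img,u0,v0,n in (("top",a,366,236,30),("scene",b,116,200,30)):
    for yaw in (48,60,72):
        c=cv2.resize(img[v0:v0+n,u0:u0+n],None,fx=8,fy=8,interpolation=cv2.INTER_CUBIC)
        x,y=(.422,-.2555) if cam=="top" else (.426,-.2567)
        if cam=="scene": x,y=.4255,-.2565
        t=np.radians(yaw);r=.009*2**.5
        q=np.array([proj(cam,[x+r*np.cos(t+np.pi/4+k*np.pi/2),y+r*np.sin(t+np.pi/4+k*np.pi/2),.097]) for k in range(4)])
        cv2.polylines(c,[np.round((q-[u0-.5,v0-.5])*8).astype(np.int32)],True,(0,0,255),1)
        O.append(c)
cv2.imwrite("pics/yaw.png",np.vstack([np.hstack(O[:3]),np.hstack(O[3:])]))
E
```

```text
(no output)
```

View pics/yaw.png

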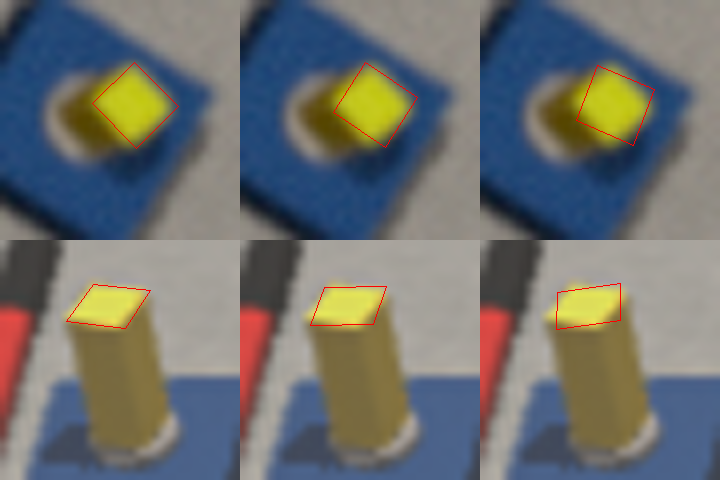

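Emit:
play_rows(motion=[[[0.05,-0.15,0],[0,0,0]],[[0.1,-0.3,0],[0,0,0]],[[0.16,-0.45,0],[0,0,0]],[[0.21,-0.6,0],[0,0,0]],[[0.26,-0.75,0],[0,0,0]],[[0.31,-0.9,0],[0,0,0]],[[0.34,-1,0],[0,0,0]]], gripper=0)

```text
time: 1.68
tool_pos: [0.4276, 0.2068, 0.2317]
tcp_rot: [-1.389, -0.875, 0.873]
wrist_force: [-0.2, 0.4, -0.1]
width: 1.0
```

Emit:
play_rows(motion=[[[0,-0.15,0],[0,0,-0.05]],[[0,-0.3,0],[0,0,-0.1]],[[0,-0.45,0],[0,0,-0.15]],[[0,-0.6,0],[0,0,-0.2]],[[0,-0.75,0],[0,0,-0.231]],[[0,-0.9,0],[0,0,-0.231]],[[0,-1,0],[0,0,-0.231]],[[0,-1,0],[0,0,-0.231]]])

```text
time: 2.68
tool_pos: [0.4269, -0.1935, 0.2315]
tcp_rot: [-1.444, -0.733, 0.733]
wrist_force: [-0.4, 0.3, 0.6]
width: 1.002
```

Emit:
play_rows(motion=[[[-0.007,-0.13,0],[0,0,0]],[[-0.007,-0.155,-0.1],[0,0,0]],[[-0.007,-0.155,-0.2],[0,0,0]],[[-0.007,-0.155,-0.25],[0,0,0]],[[-0.007,-0.155,-0.25],[0,0,0]]])

```text
time: 3.3
tool_pos: [0.4229, -0.2509, 0.1293]
tcp_rot: [-1.438, -0.735, 0.738]
wrist_force: [-0.7, 0.7, 0.1]
width: 1.0
```

```bash
python3 - <<'E'
from h import *
O=[]
for c,u0,v0 in (("scene",85,150),("top",330,200)):
    p,d=cams.read_camera(c); O.append(cv2.resize(p[v0:v0+100,u0:u0+100,::-1],None,fx=4,fy=4,interpolation=cv2.INTER_CUBIC))
cv2.imwrite("pics/g1.png",np.hstack(O)); print(bot.read_state()["tool_pos"])
E
```

```text
[ 0.42487134 -0.25247298  0.13207008]
```

View pics/g1.png

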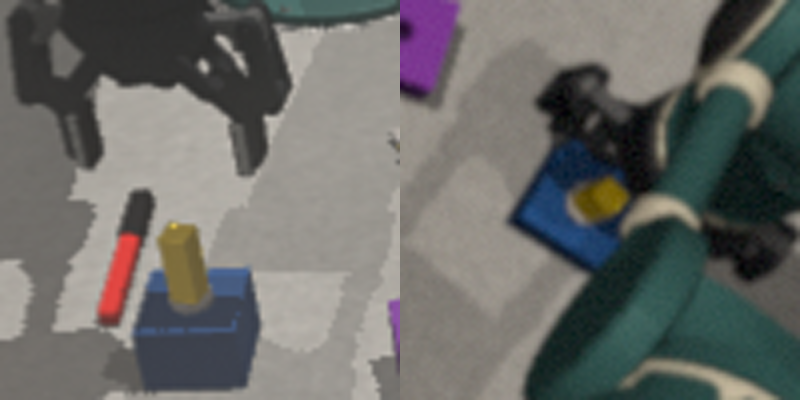

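Emit:
play_rows(motion=[[[0,-0.006,-0.06],[0,0,0]],[[0,-0.006,-0.12],[0,0,0]],[[0,-0.006,-0.183],[0,0,0]],[[0,-0.006,-0.183],[0,0,0]],[[0,-0.006,-0.183],[0,0,0]]])

```text
time: 4.03
tool_pos: [0.4256, -0.256, 0.0599]
tcp_rot: [-1.445, -0.738, 0.735]
wrist_force: [0.6, 0.4, -0.4]
width: 0.999
```

```bash
python3 - <<'E'
from h import *
O=[]
for c,u0,v0 in (("scene",85,170),("top",330,200)):
    p,d=cams.read_camera(c); O.append(cv2.resize(p[v0:v0+100,u0:u0+100,::-1],None,fx=4,fy=4,interpolation=cv2.INTER_CUBIC))
cv2.imwrite("pics/g2.png",np.hstack(O)); s=bot.read_state();print(s["tool_pos"],s["wrist_force"])
E
```

```text
[ 0.42569915 -0.25620037  0.06000196] [0.49175574 0.44140765 0.42857999]
```

View pics/g2.png

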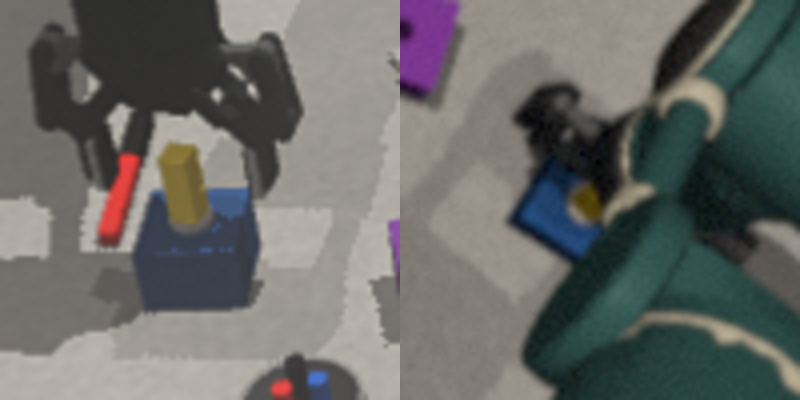

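Emit:
play_rows(motion=[[[0,0,0],[0,0,0]],[[0,0,0],[0,0,0]],[[0,0,0],[0,0,0]],[[0,0,0],[0,0,0]],[[0,0,0],[0,0,0]],[[0,0,0],[0,0,0]],[[0,0,0],[0,0,0]],[[0,0,0],[0,0,0]]], gripper=1, squeeze=40)

```text
time: 5.12
tool_pos: [0.4242, -0.2557, 0.0582]
tcp_rot: [-1.443, -0.736, 0.737]
wrist_force: [-1.6, -4.1, 2.2]
width: 0.208
```

```bash
python3 - <<'E'
from h import *
s=bot.read_state();print(s)
E
```

```text
{'time': 5.125, 'q': array([-5.92459295e-01,  1.04853169e-01,  2.14138373e+00, -7.59276144e-04,
        8.95106893e-01, -1.53574506e+00]), 'joint_vel': array([-2.12234002e-04,  3.26835482e-05, -1.24375587e-03, -8.56290531e-04,
        1.35156048e-05, -1.19697455e-03]), 'joint_torque': array([ 2.09068917e+00, -3.49866772e+01, -2.91757375e+01,  1.20093830e+00,
       -3.20867950e-02,  7.83083757e-03]), 'tool_pos': array([ 0.42415927, -0.25574426,  0.05818396]), 'tcp_rot': array([-1.44299145, -0.73587657,  0.73652001]), 'wrist_force': array([-1.58736738, -4.1186756 ,  2.16016948]), 'torque': array([-0.64133894,  0.49718423,  0.02232169]), 'width': 0.20787110390352284}
```

Emit:
play_rows(motion=[[[0,0,0.03],[0,0,0]],[[0,0,0.07],[0,0,0]],[[0,0,0.12],[0,0,0]],[[0,0,0.18],[0,0,0]],[[0,0,0.2],[0,0,0]],[[0,0,0.2],[0,0,0]]])

```text
time: 5.88
tool_pos: [0.4247, -0.2551, 0.1388]
tcp_rot: [-1.443, -0.737, 0.735]
wrist_force: [-0.7, 0.6, -1.6]
width: 0.208
```

```bash
python3 - <<'E'
from h import *
p,d=cams.read_camera("scene");cv2.imwrite("pics/g3.png",cv2.resize(p[120:270,60:260,::-1],None,fx=4,fy=4,interpolation=cv2.INTER_CUBIC))
s=bot.read_state();print(s["tool_pos"],s["wrist_force"],s["torque"],s["width"])
E
```

```text
[ 0.42413326 -0.25488026  0.13793513] [ 0.67299474 -0.71375956 -2.88508587] [-0.02016631  0.02119707 -0.00784062] 0.20977118303422862
```

View pics/g3.png

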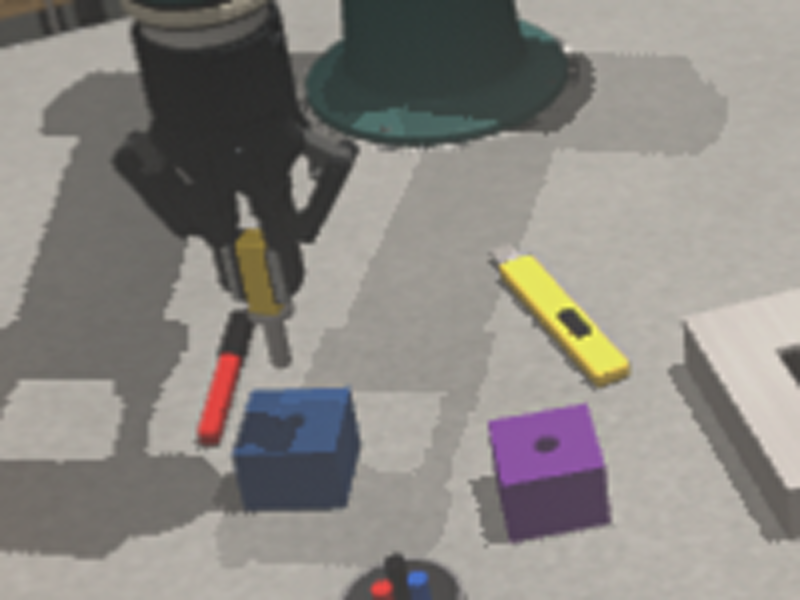

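Emit:
play_rows(motion=[[[0.03,0.1,0],[0,0,0]],[[0.08,0.24,0],[0,0,0]],[[0.13,0.38,0],[0,0,0]],[[0.17,0.52,0],[0,0,0]],[[0.21,0.64,0],[0,0,0]],[[0.2425,0.722,0],[0,0,0]],[[0.2425,0.722,-0.04],[0,0,0]],[[0.2425,0.722,-0.06],[0,0,0]],[[0.2425,0.722,-0.06],[0,0,0]],[[0.2425,0.722,-0.06],[0,0,0]]])

```text
time: 7.18
tool_pos: [0.521, 0.0325, 0.1139]
tcp_rot: [-1.443, -0.734, 0.735]
wrist_force: [0.2, 0.4, -0.2]
width: 0.212
```

```bash
python3 - <<'E'
from h import *
O=[]
for c,u0,v0 in (("scene",210,150),("top",215,140)):
    p,d=cams.read_camera(c); cv2.imwrite(f"pics/{c}_s1.png",p[:,:,::-1]);np.save(f"pics/{c}_s1d.npy",d)
    O.append(cv2.resize(p[v0:v0+100,u0:u0+100,::-1],None,fx=4,fy=4,interpolation=cv2.INTER_CUBIC))
cv2.imwrite("pics/s1.png",np.hstack(O)); s=bot.read_state();print(s["tool_pos"],s["wrist_force"],s["torque"])
E
```

```text
[0.5214873  0.0327051  0.11453289] [-0.23837478  1.00452808 -0.88594382] [-0.04080143 -0.05822664  0.00429908]
```

View pics/s1.png

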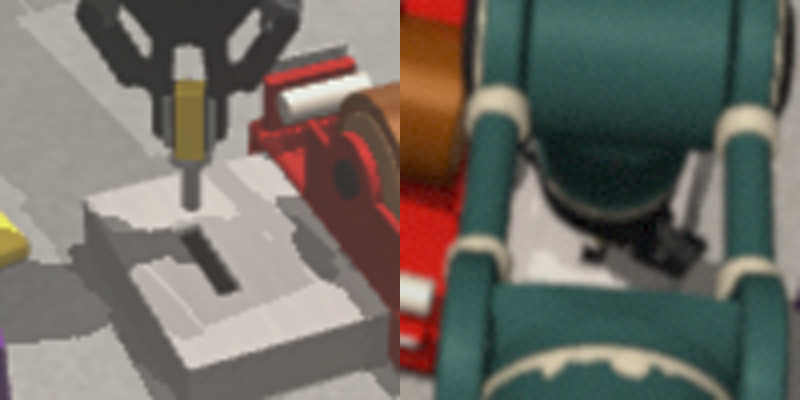

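```bash
python3 - <<'E'
from h import *
p=cv2.imread("pics/scene_s1.png"); 
c=cv2.resize(p[185:230,240:285],None,fx=13,fy=13,interpolation=cv2.INTER_CUBIC)
t=np.array([.5214,.0328,.1143-.051])
def mk(X,col):
    u,v=proj("scene",X); cv2.circle(c,(int((u-239.5)*13),int((v-184.5)*13)),4,col,-1); return u,v
for b,col in (((0,0),(0,0,255)),((.002,-.0012),(0,255,0))):
    print(mk(t+[b[0],b[1],0],col),mk(t+[b[0],b[1],.038],col),mk([t[0]+b[0],t[1]+b[1],.04],col))
ang=np.radians(-8.4);ex=np.array([np.cos(ang),np.sin(ang)]);ey=np.array([-ex[1],ex[0]])
for cx,col in (((.5474,.0283),(255,0,255)),):
    for sx,sy in ((-35,-7.5),(-35,7.5),(35,-7.5),(35,7.5)):
        q=np.array(cx)+ex*sx/1000+ey*sy/1000; mk([*q,.04],col)
cv2.imwrite("pics/s1b.png",c)
g=cv2.cvtColor(p,cv2.COLOR_BGR2GRAY); print(g[192:232,250:275])
E
```

```text
(np.float64(257.8665115292619), np.float64(201.36713690391574)) (np.float64(257.7024457741011), np.float64(188.85588248734135)) (np.float64(257.9640228840416), np.float64(208.79666641772087))
(np.float64(257.8608669769927), np.float64(201.9360249756082)) (np.float64(257.69640101497015), np.float64(189.41505798739755)) (np.float64(257.95861077893187), np.float64(209.37090322639628))
[[152 152 151 151 148 128  97  93  93  98 138 173 176 175 176 177 176 183
  200 204 203 202 202 203 205]
 [152 153 158 177 176 141  96  92  91 108 169 181 177 176 175 177 177 176
  183 200 204 203 203 202 204]
 [181 191 200 203 197 144  95  91  92 109 176 198 181 175 176 176 177 177
  176 183 201 205 204 203 202]
 [205 206 205 205 200 145  96  91  91 109 176 204 198 180 176 176 176 178
  177 177 183 202 205 205 204]
 [204 208 207 205 199 144  96  91  91 108 177 206 205 198 180 177 176 178
  178 176 176 184 203 206 205]
 [203 206 209 206 198 144  95  91  91 108 177 206 206 206 200 181 177 177
  178 178 177 176 184 203 204]
 [202 203 206 208 200 143  95  91  91 109 178 207 206 206 206 200 181 176
  177 178 1
[... 2785 characters left out ...]
74 174 174 176 176 176 176 176 177 177
  177 176 175 174 176 178 177]
 [177 177 175 176 177 183 194 177 174 174 174 175 177 176 176 174 174 175
  175 175 175 173 176 179 184]
 [176 177 175 176 177 177 184 195 176 173 174 174 175 176 176 175 174 175
  175 175 177 181 197 201 204]
 [176 176 176 176 176 177 181 197 178 173 173 174 175 175 175 175 174 176
  177 181 199 200 201 201 203]
 [174 175 176 176 175 175 176 183 193 178 174 173 174 175 175 177 181 197
  199 200 203 203 202 201 201]
 [172 176 174 176 176 176 175 176 183 194 178 173 176 177 181 199 200 202
  201 201 202 202 203 202 201]
 [141 175 175 175 177 176 175 176 177 183 192 182 197 200 200 203 202 202
  202 202 201 202 202 203 202]]
```

View pics/s1b.png

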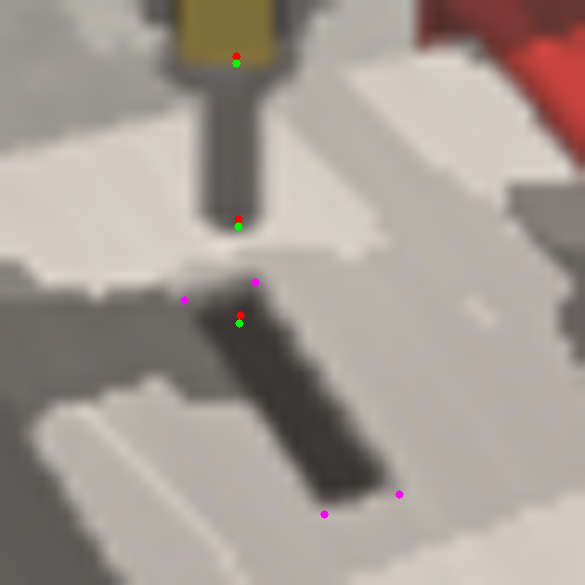

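The scene view shows the tip at about (257.4, 202). It lands near (257.4, 209), roughly 0.9 mm to the −y side of the slot's centre line and about 24 mm from the slot centre towards its −x end. I'll nudge it +y and go down gently.

Emit:
play_rows(motion=[[[0,0.002,-0.02],[0,0,0]],[[0,0.002,-0.04],[0,0,0]],[[0,0.002,-0.05],[0,0,0]],[[0,0.002,-0.055],[0,0,0]],[[0,0.002,-0.06],[0,0,0]],[[0,0.002,-0.065],[0,0,0]],[[0,0.002,-0.065],[0,0,0]]])

```text
time: 8.15
tool_pos: [0.5212, 0.0342, 0.088]
tcp_rot: [-1.442, -0.736, 0.736]
wrist_force: [-0.1, 0.4, -1.3]
width: 0.203
```

Emit:
play_rows(motion=[[[0,0,-0.005],[0,0,0]],[[0,0,-0.01],[0,0,0]],[[0,0,-0.015],[0,0,0]],[[0,0,-0.02],[0,0,0]],[[0,0,-0.02],[0,0,0]]])

```text
time: 8.78
tool_pos: [0.521, 0.0342, 0.0798]
tcp_rot: [-1.442, -0.735, 0.736]
wrist_force: [0.1, -0.6, -1.3]
width: 0.206
```

```bash
python3 - <<'E'
from h import *
s=bot.read_state();print(s["tool_pos"],s["wrist_force"],s["torque"])
p,d=cams.read_camera("scene");cv2.imwrite("pics/s2.png",cv2.resize(p[170:240,225:305,::-1],None,fx=8,fy=8,interpolation=cv2.INTER_CUBIC))
E
```

```text
[0.52099729 0.03422635 0.0797812 ] [ 0.1009618  -0.57401246 -1.30462906] [0.02009674 0.03261912 0.01331917]
```

View pics/s2.png

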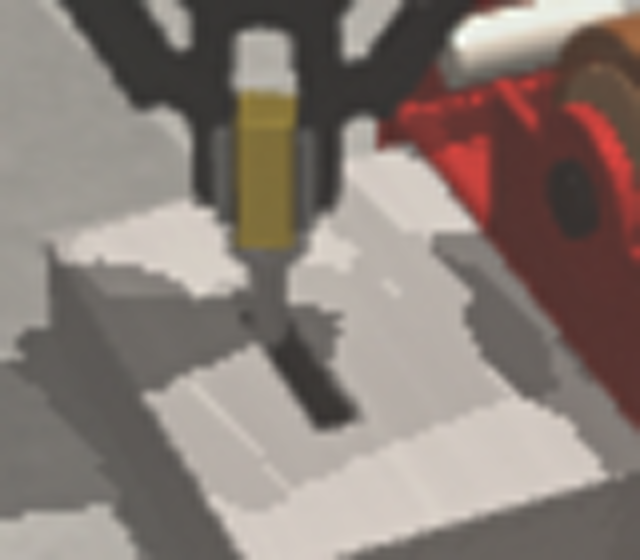

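The pin is in the slot at about (258, 212), with no contact force. Next I'll lower it onto the bar.

Emit:
play_rows(motion=[[[0,0,-0.005],[0,0,0]],[[0,0,-0.01],[0,0,0]],[[0,0,-0.015],[0,0,0]],[[0,0,-0.02],[0,0,0]],[[0,0,-0.0225],[0,0,0]],[[0,0,-0.0225],[0,0,0]]])

```text
time: 9.57
tool_pos: [0.5212, 0.0342, 0.0709]
tcp_rot: [-1.442, -0.736, 0.736]
wrist_force: [0.6, 0.4, -1.2]
width: 0.209
```

Emit:
play_rows(motion=[[[0,0,-0.0025],[0,0,0]],[[0,0,-0.005],[0,0,0]],[[0,0,-0.005],[0,0,0]]])

```text
time: 9.95
tool_pos: [0.5213, 0.0342, 0.0692]
tcp_rot: [-1.443, -0.736, 0.736]
wrist_force: [0.4, -0.2, -0.9]
width: 0.206
```

Emit:
play_rows(motion=[[[0,0,-0.0025],[0,0,0]],[[0,0,-0.0025],[0,0,0]]])

```text
time: 10.2
tool_pos: [0.5218, 0.0342, 0.069]
tcp_rot: [-1.443, -0.737, 0.735]
wrist_force: [-1.3, 0.1, 5.1]
width: 0.21
```

Emit:
play_rows(motion=[[[0.0025,-0.0004,0],[0,0,0]],[[0.005,-0.0007,0],[0,0,0]],[[0.0075,-0.0011,0],[0,0,0]],[[0.01,-0.0015,0],[0,0,0]],[[0.01,-0.0015,0],[0,0,0]]])

```text
time: 10.82
tool_pos: [0.5239, 0.0337, 0.0688]
tcp_rot: [-1.441, -0.733, 0.738]
wrist_force: [-5.7, -0.5, 8.8]
width: 0.206
```

Emit:
play_rows(motion=[[[0.0025,-0.0004,0.001],[0,0,0]],[[0.005,-0.0007,0.001],[0,0,0]],[[0.0075,-0.0011,0.001],[0,0,0]],[[0.0075,-0.0011,0.001],[0,0,0]]])

```text
time: 11.32
tool_pos: [0.5273, 0.0334, 0.0689]
tcp_rot: [-1.441, -0.734, 0.737]
wrist_force: [-4.1, 0.1, 5.8]
width: 0.204
```

Emit:
play_rows(motion=[[[0.0025,-0.0004,0],[0,0,0]],[[0.005,-0.0007,0],[0,0,0]],[[0.0075,-0.0011,0],[0,0,0]],[[0.0075,-0.0011,0],[0,0,0]]])

```text
time: 11.82
tool_pos: [0.5304, 0.033, 0.0689]
tcp_rot: [-1.441, -0.734, 0.737]
wrist_force: [-4.4, 1.1, 6.4]
width: 0.209
```

Emit:
play_rows(motion=[[[0.0025,-0.0004,0],[0,0,0]],[[0.005,-0.0007,0],[0,0,0]],[[0.0075,-0.0011,0],[0,0,0]],[[0.0075,-0.0011,0],[0,0,0]]])

```text
time: 12.32
tool_pos: [0.5334, 0.0325, 0.0689]
tcp_rot: [-1.441, -0.734, 0.737]
wrist_force: [-4.5, 0.5, 6.5]
width: 0.203
```

Emit:
play_rows(motion=[[[0.0025,-0.0004,0],[0,0,0]],[[0.005,-0.0007,0],[0,0,0]],[[0.0075,-0.0011,0],[0,0,0]],[[0.0075,-0.0011,0],[0,0,0]]])

```text
time: 12.82
tool_pos: [0.5364, 0.0321, 0.0689]
tcp_rot: [-1.441, -0.734, 0.737]
wrist_force: [-4.0, 1.0, 5.5]
width: 0.204
```

Emit:
play_rows(motion=[[[0.0025,-0.0004,0],[0,0,0]],[[0.005,-0.0007,0],[0,0,0]],[[0.0075,-0.0011,0],[0,0,0]],[[0.0075,-0.0011,0],[0,0,0]]])

```text
time: 13.32
tool_pos: [0.5394, 0.0317, 0.0689]
tcp_rot: [-1.441, -0.734, 0.737]
wrist_force: [-3.8, 1.1, 6.9]
width: 0.203
```

Emit:
play_rows(motion=[[[0.0025,-0.0004,0],[0,0,0]],[[0.005,-0.0007,0],[0,0,0]],[[0.0075,-0.0011,0],[0,0,0]],[[0.0075,-0.0011,0],[0,0,0]]])

```text
time: 13.82
tool_pos: [0.5424, 0.0312, 0.0689]
tcp_rot: [-1.441, -0.734, 0.737]
wrist_force: [-4.0, 0.1, 6.3]
width: 0.207
```

Emit:
play_rows(motion=[[[0.0025,-0.0004,0],[0,0,0]],[[0.005,-0.0007,0],[0,0,0]],[[0.0075,-0.0011,0],[0,0,0]],[[0.0075,-0.0011,0],[0,0,0]]])

```text
time: 14.32
tool_pos: [0.5455, 0.0308, 0.0688]
tcp_rot: [-1.441, -0.735, 0.737]
wrist_force: [-3.8, 0.7, 5.5]
width: 0.205
```

Emit:
play_rows(motion=[[[0.0025,-0.0004,0],[0,0,0]],[[0.005,-0.0007,0],[0,0,0]],[[0.0075,-0.0011,0],[0,0,0]],[[0.0075,-0.0011,0],[0,0,0]]])

```text
time: 14.82
tool_pos: [0.5488, 0.0303, 0.0686]
tcp_rot: [-1.442, -0.735, 0.737]
wrist_force: [-2.7, 0.3, 5.8]
width: 0.205
```

Emit:
play_rows(motion=[[[0.0025,-0.0004,0],[0,0,0]],[[0.005,-0.0007,0],[0,0,0]],[[0.0075,-0.0011,0],[0,0,0]],[[0.0075,-0.0011,0],[0,0,0]]])

```text
time: 15.32
tool_pos: [0.5524, 0.0296, 0.0682]
tcp_rot: [-1.443, -0.736, 0.736]
wrist_force: [-0.4, 0.4, -0.8]
width: 0.206
```

The force fell to zero and z dropped at x≈0.552, so the tip has reached the mouth of the hole. I'll press gently and keep centring it.

Emit:
play_rows(motion=[[[0.0025,-0.0004,-0.001],[0,0,0]],[[0.005,-0.0007,-0.003],[0,0,0]],[[0.005,-0.0007,-0.003],[0,0,0]]])

```text
time: 15.7
tool_pos: [0.5543, 0.0294, 0.0672]
tcp_rot: [-1.443, -0.736, 0.736]
wrist_force: [-0.5, -0.2, -0.9]
width: 0.205
```

Emit:
play_rows(motion=[[[0,0,-0.0025],[0,0,0]],[[0,0,-0.005],[0,0,0]],[[0,0,-0.005],[0,0,0]]])

```text
time: 16.08
tool_pos: [0.5537, 0.0292, 0.065]
tcp_rot: [-1.442, -0.735, 0.737]
wrist_force: [-2.5, -1.2, -0.0]
width: 0.203
```

Emit:
play_rows(motion=[[[-0.002,-0.001,-0.0025],[0,0,0]],[[-0.002,-0.001,-0.005],[0,0,0]],[[-0.002,-0.001,-0.0075],[0,0,0]],[[-0.002,-0.001,-0.0075],[0,0,0]]])

```text
time: 16.58
tool_pos: [0.5534, 0.029, 0.0621]
tcp_rot: [-1.442, -0.736, 0.736]
wrist_force: [-0.1, -0.4, -1.2]
width: 0.202
```

Emit:
play_rows(motion=[[[0,0,-0.004],[0,0,0]],[[0,0,-0.008],[0,0,0]],[[0,0,-0.012],[0,0,0]],[[0,0,-0.016],[0,0,0]],[[0,0,-0.019],[0,0,0]],[[0,0,-0.019],[0,0,0]]])

```text
time: 17.32
tool_pos: [0.5534, 0.029, 0.0545]
tcp_rot: [-1.442, -0.736, 0.736]
wrist_force: [0.1, 0.3, -1.2]
width: 0.207
```

Emit:
play_rows(motion=[[[0,0,-0.002],[0,0,0]],[[0,0,-0.004],[0,0,0]],[[0,0,-0.005],[0,0,0]],[[0,0,-0.005],[0,0,0]]])

```text
time: 17.82
tool_pos: [0.5535, 0.029, 0.053]
tcp_rot: [-1.443, -0.736, 0.736]
wrist_force: [-2.9, -0.0, 3.5]
width: 0.206
```

Emit:
play_rows(motion=[[[0,0,-0.0015],[0,0,0]],[[0,0,-0.0015],[0,0,0]],[[0,0,-0.0015],[0,0,0]]])

```text
time: 18.2
tool_pos: [0.5535, 0.029, 0.053]
tcp_rot: [-1.443, -0.736, 0.736]
wrist_force: [-3.6, -0.8, 7.1]
width: 0.206
```

```bash
python3 - <<'E'
from h import *
s=bot.read_state();print(s["tool_pos"],s["wrist_force"],s["torque"])
p,d=cams.read_camera("scene");cv2.imwrite("pics/s3.png",cv2.resize(p[170:240,225:305,::-1],None,fx=8,fy=8,interpolation=cv2.INTER_CUBIC))
E
```

```text
[0.55349959 0.02895235 0.05297684] [-3.63606909 -0.75823735  7.08841105] [-0.10931575  0.74061808  0.00968982]
```

View pics/s3.png

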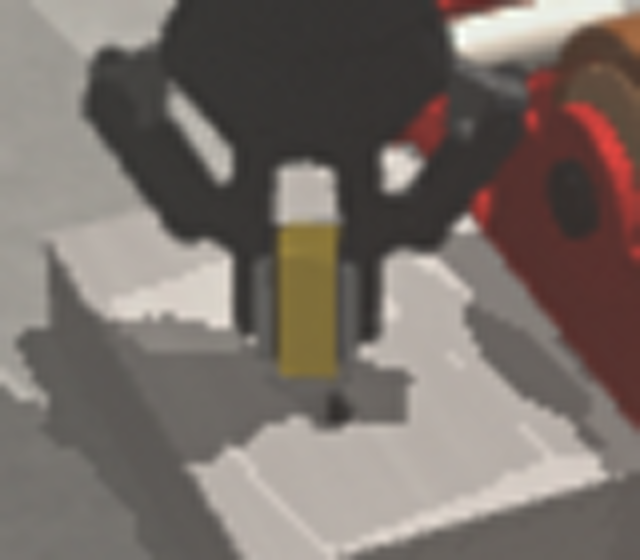

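It's seated: the tip travelled 15.9 mm from bar contact, against 16 expected, and the collar is on the foot. Now I'll release and retreat.

Emit:
play_rows(motion=[[[0,0,0.001],[0,0,0]],[[0,0,0.001],[0,0,0]],[[0,0,0.001],[0,0,0]],[[0,0,0.001],[0,0,0]],[[0,0,0.001],[0,0,0]],[[0,0,0.001],[0,0,0]]], gripper=0.35)

```text
time: 19.0
tool_pos: [0.5534, 0.029, 0.0524]
tcp_rot: [-1.442, -0.736, 0.736]
wrist_force: [0.7, 0.2, -0.3]
width: 0.651
```

Emit:
play_rows(motion=[[[0,0,0.02],[0,0,0]],[[0,0,0.06],[0,0,0]],[[0,0,0.12],[0,0,0]],[[0,0,0.2],[0,0,0]],[[0,0,0.3],[0,0,0]],[[0,0,0.4],[0,0,0]],[[0,-0.15,0.45],[0,0,0]],[[0,-0.3,0.45],[0,0,0]],[[0,-0.45,0.45],[0,0,0]],[[0,-0.45,0.45],[0,0,0]]])

```text
time: 20.25
tool_pos: [0.5535, -0.155, 0.2342]
tcp_rot: [-1.447, -0.733, 0.731]
wrist_force: [-0.2, -0.5, -0.1]
width: 0.648
```

```bash
python3 - <<'E'
from h import *
for c in ("scene","top"):
    p,d=cams.read_camera(c);cv2.imwrite(f"pics/{c}_end.png",p[:,:,::-1])
    if c=="scene": a=cv2.resize(p[170:240,225:305,::-1],None,fx=5,fy=5,interpolation=cv2.INTER_CUBIC)
    else: b=cv2.resize(p[150:220,220:300,::-1],None,fx=5,fy=5,interpolation=cv2.INTER_CUBIC)
    for l in ("pin","pin_grip"):
        r=cams.mark_of(c,l);print(c,l,[(np.round(w(c,x["xyz"]),4).tolist(),round(x["conf"],2)) for x in r])
cv2.imwrite("pics/end.png",np.hstack([a,b]))
s=bot.read_state();print(s["time"],s["tool_pos"],s["wrist_force"],s["width"])
E
```

```text
scene pin [([0.551, 0.0287, 0.0022], 0.48)]
scene pin_grip [([0.5518, 0.028, 0.0672], 0.76)]
top pin [([0.5491, 0.0309, 0.0021], 0.55), ([0.5424, 0.033, -0.0022], 0.16)]
top pin_grip [([0.5498, 0.0298, 0.0709], 0.5)]
20.55 [ 0.55355198 -0.14959265  0.23278248] [-0.42450054  0.10611729  0.58706319] 0.6508320821803679
```

View pics/end.png

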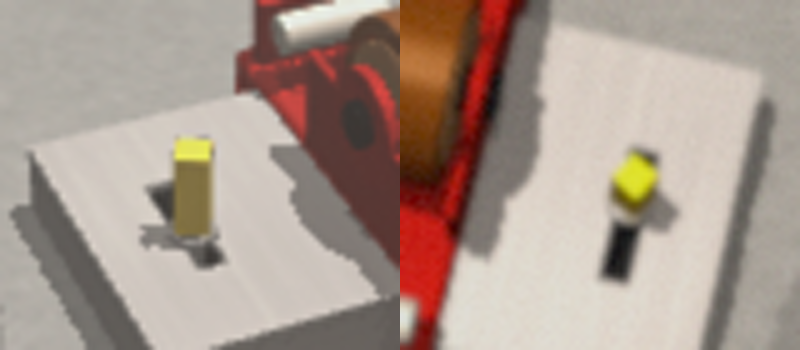

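View pics/scene_end.png

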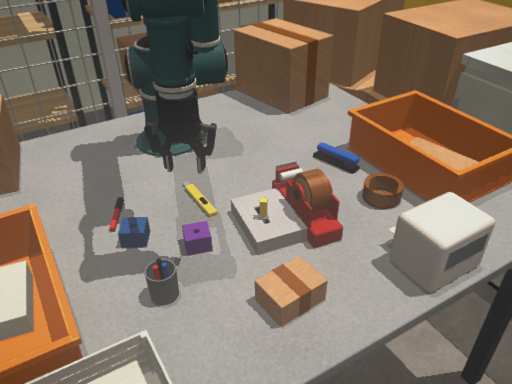

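The pin stands upright in the slot with its collar on the foot (scene 264,208). The networks put its tip at z≈2 mm, as it should be when home. The bystanders look unmoved and the gripper is clear, so I'm handing in.

```bash
python3 -c "
from workcell import bot
print(bot.finish_job())"
```

```text
the job is handed in; nothing more can be done
None
```

The pin is locked into the dispenser and the job is handed in, at about 20.6 s of the 64 s allowed. finish_job gives no verdict, so the checks below are my own.

**What I did:** I lifted the yellow-handled pin from the blue rest and put it through the slot near the −x end. I slid it along the slot at about 5–9 N on the bar until the force vanished near x = 0.552 m. I then centred it, lowered it home with a final push of about 7 N, let go and retreated.

**Last checks:**
- **Depth:** the pin went down 15.9 mm from bar contact, against 16 mm expected. Both cameras put its tip at about 2 mm above the bench, which is the seated height.
- **Pictures:** the pin stands upright with its collar on the foot. The bystanders look unmoved by eye; I did not measure them. The gripper is well clear and touches nothing.
- **Disagreements:** the two cameras differed by about 4–5 mm in absolute position. Working relative to the pin and by touch made up for this. The handle's yaw was uncertain by about 10°, and the jaws squared it up when they closed.

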